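Square a tube frame into the bench stop

TASK

The small rectangular tube frame lies askew on the bench in front of the L-shaped squaring stop. Push it gently along the bench with the fingertips, without gripping, lifting or tipping it, into the corner of the stop, so that one long side lies flush against the long rail and one short side flush against the short rail. Leave everything else on the bench where it is, and finish clear of the frame.

Things in the scene. Friction and masses are not known exactly. Their poses are not given: they have to be found in the camera images.
- frame: Loose frame of black 28 mm tube, square joints (36 x 36 mm, 34 high), 0.3 to 0.6 kg; slides at 2 to 7 N, needs up to 20 N to pivot flush. Over the joints 140 (x) by 200 mm (y). Open inside: inner tube faces at x = +-38, y = +-68 mm; tube axes 17 mm up; joints 4 mm proud outside. Origin: centre of the rectangle, on the bench. Starts within 0.3 rad of the stop's axes, +x side to the long rail.
- stop: L-shaped stop of two bare aluminium rails, 30 mm wide and high, fixed rigidly to the bench. Origin: inner corner at bench level. Long rail's face: plane x = 0, rail on its +x side, y = -30 to 340 mm. Short rail's face: plane y = 0, rail on its -y side, x = -150 to 0. The frame belongs at x < 0, y > 0; when home its origin is at x = -70, y = 100 mm, axes parallel. z up.
- offcut: Bystander, loose, not to be moved: short upright offcut of black tube, 28 mm diameter, 60 mm tall; stands outside the short rail; origin: centre of underside
- clamp: Bystander, loose, not to be moved: small U-shaped dark steel tube clamp, 50 x 40 mm, 32 mm high; stands past the free end of the long rail; origin: centre of underside
- coupling: Bystander, loose, not to be moved: round dark steel tube coupling with a lug, 38 mm diameter, 45 mm tall; stands behind (outside) the long rail; origin: centre of underside
- caster: Bystander, loose, not to be moved: caster standing on its 80 x 60 mm mounting plate with the wheel up, 99 mm tall; origin: centre of underside
- driver: Bystander, loose, not to be moved: screwdriver with a red handle lying on the bench; origin: under its middle
- mallet: Bystander, loose, not to be moved: mallet with a wooden handle and black head lying on the bench; origin: under its middle
- tape: Bystander, loose, not to be moved: grey tape measure, 70 x 36 mm, 66 mm tall; origin: centre of underside
Things that resemble listed ones, but are neither listed nor needed, are in the scene too. There is more than one size of the frame; the job needs the largest.

How it is judged:
At the end, for the whole second after the job is handed in: The frame lies flat and still on the bench, its long side within 4 mm of the long rail and its short side within 4 mm of the short rail, parallel to them within 2 degrees; every bystander is within 10 mm of where it was (x of frame in the frame of stop between -0.074 and -0.066 m and y of frame in the frame of stop between 0.096 and 0.104 m and angle between the x axis of frame and the x axis of stop, either way round below 0.035 rad and angle between frame's own z axis and vertical below 0.03 rad and height (world z) of frame below 0.004 m and linear speed of frame below 0.01 m/s and distance of each of offcut, clamp, coupling, caster, driver, mallet, tape from where it was at the start of the episode below 0.01 m); the robot touches nothing.
It fails at once if the frame is lifted or tipped off the bench (height (world z) of frame above 0.008 m or angle between frame's own z axis and vertical above 0.1 rad).
It fails at once if the frame is gripped: fingers squeeze a tube or joint standing between them (TCP on its centre line) (contact force between the fingers and frame above 15 N and z of the grasp point in the frame of frame below 0.05 m and ((x of the grasp point in the frame of frame between -0.059 and -0.045 m and y of the grasp point in the frame of frame between -0.1 and 0.1 m) or (x of the grasp point in the frame of frame between 0.045 and 0.059 m and y of the grasp point in the frame of frame between -0.1 and 0.1 m) or (y of the grasp point in the frame of frame between -0.089 and -0.075 m and x of the grasp point in the frame of frame between -0.07 and 0.07 m) or (y of the grasp point in the frame of frame between 0.075 and 0.089 m and x of the grasp point in the frame of frame between -0.07 and 0.07 m))).
It fails at once if the frame is rammed by the fingers (over 90 N) (contact force between the fingers and frame above 90 N).
It fails at once if a bystander is moved by more than 10 mm (distance of any of offcut, clamp, coupling, caster, driver, mallet, tape from where it was at the start of the episode above 0.01 m).
It also fails if it takes over 67 s, if anything falls off the work surface, if the arm or the gripper's body presses on something with over 40 N, if the wrist force passes 120 N, or if a joint passes its speed limit or range.

ROBOT

A 6-joint arm with a two-finger parallel gripper is mounted at the origin on the work surface. World frame = base frame: x ahead of the robot, y to its left, z up, the work surface at z = 0. Lengths are in m, angles in rad, forces in N, time in s.
With the tool pointing down it reaches from about 0.375 to 0.975 m from the base axis. Payload 3.8 kg.
Tool frame: the origin (TCP) lies between the finger pads, 19 mm behind the fingertips; this is the grasp point; z points along the fingers, y is the line along which they close (so a half turn about z gives the same grasp; the last joint's range is limited). The gripper opens to 88 mm and grips with 3 to 60 N. Pads are 18 mm wide; open, the fingers measure 123 mm over their backs; the gripper's body (75 mm by 187 mm) begins 45 mm behind the grasp point.
Start: joints at [-1.339, 0.264, 1.604, -0, 1.274, -0.037], TCP at [0.179, -0.651, 0.257] pointing down, gripper open.
Joint ranges: [-2.63, 2.63], [-0.94, 2.18], [0.31, 2.57], [-1.31, 4.45], [0, 2.66], [-2.55, 2.55]. Speed limits (rad/s): [2.57, 2.57, 3.14, 3.14, 3.14, 3.14].

INTERFACE

Orientations are given as a unit quaternion [x, y, z, w].
In Python, from station import get_obs, snapshot, calibration, job_done gives the robot as it stands. The module is installed in compiled form; this text tells all that it offers.
- The arm moves only by the shell command python3 -m creep 'ROWS' [FORCE]. ROWS is JSON, a list of rows, each a list of 7 numbers: the opening, from 0 (shut) to 1 (fully open), then the shift along the world's x, y, z in mm, then the turn, a rotation vector about the world's x, y, z in rad. A call has 1 to 12 rows; each row is the pose to reach, as a shift and turn from the pose commanded when the call began; what a row does not reach only later rows make up. A row lasts 1/12 s, in which the tool goes at most 41.7 mm and 7.16 degrees, less where a joint would pass 70% of its speed; a pose out of reach is approached as far as the arm can. A call with a gripper value outside its range is refused whole. The fingers move at their own pace and stop on an object; FORCE is the grip in N (left out, the last holds). Time passes only in rows, so rows that repeat a pose let the fingers close. It gives the time, the measured TCP pose, the force, the opening and the grip force at its end, in the units of the state.
- get_obs(): the state, without advancing time (a new reading comes with each control period).
- snapshot(name): name is "side" or "top" or "wrist"; returns the picture (480x640x3 uint8, blue, green, red); there is no depth.
- calibration(name): a dict with "intrinsics" (3x3 intrinsics, pixels), "dist_coeffs" ([k1, k2, p1, p2, k3] as OpenCV has them; the pictures are not rectified), "position" and "rotation" of the camera in the world; the wrist camera has in their place "hand_eye" (4x4, takes a point from camera to tool coordinates, whose origin is the TCP and whose axes are the flange's). Camera axes: x right, y up, looking along -z (the intrinsics and any distortion apply to the point x, -y, -z); pixel columns grow to the right and rows downward; lengths in m; the calibration is good to about 2 mm. A picture is of the moment at which its call begins: read the wrist's pose just before it. calibration takes no time and is no camera call.
- job_done(): hands the job in; it is judged then, once.
The state is a dict: "t": time; "joint_pos": joint angles; "joint_vel": joint speeds; "tau": joint torques, N m; "tool_pos": TCP position; "ee_rot": TCP orientation; "force": force on the tool from outside, world axes, zero at the start; "torque": the same for the moment, N m; "grip_width": finger opening in m; "grip_force": force on a finger pad.
Only numpy, scipy, OpenCV 4.12 (cv2) and the standard library are available. Lean on these libraries where they do the work, as an engineer would, in place of code of your own. Each camera call takes 0.05 s, during which the arm holds its last target. There are 200 camera calls.

## Working session

There is one attempt and no reset: what is moved stays moved. The work goes in short steps, Python scripts to look and compute and a shell command to move; the robot and the scene stay as the last step left them, time stands still between calls to the robot, and variables do not carry over. Pictures are saved under pics/ and viewed, at most 10 in all, crops included, and the job is handed in when it is done.

```bash
mkdir -p pics
python3 - <<'E'
from station import *
import cv2
for n in ["top","side"]:
    cv2.imwrite(f"pics/{n}0.png",snapshot(n)); c=calibration(n); print(n,c)
o=get_obs();print(o["t"],o["tool_pos"],o["ee_rot"],o["force"])
E
```

```text
top {'intrinsics': array([[533.64399501,   0.        , 325.25740842],
       [  0.        , 533.64399501, 250.99848701],
       [  0.        ,   0.        ,   1.        ]]), 'dist_coeffs': array([0.02766747, 0.        , 0.        , 0.        , 0.        ]), 'position': array([0.27252937, 0.0221799 , 1.52020897]), 'rotation': array([-0.06996552,  0.07408793,  0.72951478, -0.67633127])}
side {'intrinsics': array([[459.04549759,   0.        , 319.25086412],
       [  0.        , 459.04549759, 244.76117788],
       [  0.        ,   0.        ,   1.        ]]), 'dist_coeffs': array([-0.0422232,  0.       ,  0.       ,  0.       ,  0.       ]), 'position': array([ 0.39225353, -0.70090829,  0.79936113]), 'rotation': array([ 0.36699268, -0.03466975, -0.10849545,  0.92322431])}
0.1 [ 0.17909793 -0.65017037  0.25623415] [ 9.90981210e-01  1.33997083e-01 -1.07985727e-04 -1.00587153e-03] [0.55726124 0.47885426 0.21759172]
```

View pics/top0.png

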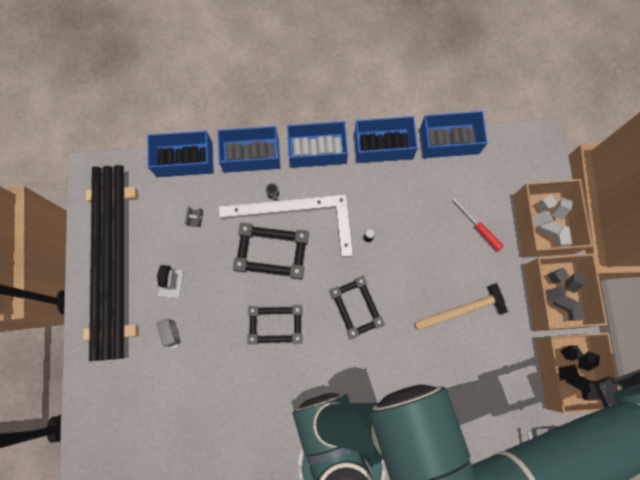

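View pics/side0.png

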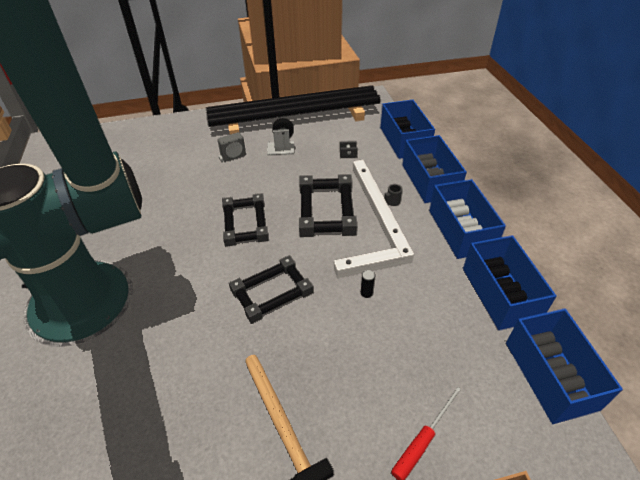

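Top view: three frames are candidates: A at (271,251), B at (275,325) and C at (357,307). A looks largest and lies next to the stop, whose corner is near (345,198). The side view shows A at (328,206), with the same layout. Next I'll measure all three and check A in a crop.

```bash
cat > h.py <<'E'
import cv2, numpy as np
from scipy.spatial.transform import Rotation as R
from station import *
def rays(n,uv):
    c=calibration(n)
    p=cv2.undistortPoints(np.array(uv,float).reshape(-1,1,2),c["intrinsics"],c["dist_coeffs"])[:,0]
    d=np.c_[p[:,0],-p[:,1],-np.ones(len(p))]
    return c["position"],R.from_quat(c["rotation"]).apply(d)
def plane(n,uv,z):
    o,d=rays(n,uv); return (o+d*((z-o[2])/d[:,2])[:,None])[:,:2]
E
python3 - <<'E'
from h import *
for n,c in [("A",[(246,230),(302,236),(298,272),(239,266)]),("B",[(252,310),(298,310),(298,340),(252,340)]),("C",[(337,288),(361,283),(379,322),(355,330)])]:
    p=plane("top",c,.034); print(n,p.round(3).tolist(),[round(float(np.linalg.norm(p[i]-p[i-1])),3) for i in range(4)])
im=cv2.imread("pics/top0.png")
# white rail
m=cv2.inRange(im,(200,200,200),(255,255,255)); 
cs=[c for c in cv2.findContours(m,0,2)[0] if cv2.contourArea(c)>300]
for c in cs:
    a=cv2.approxPolyDP(c,4,True)[:,0]; print(cv2.contourArea(c)); print(a.tolist(),plane("top",a,.03).round(3).tolist())
for k,u in dict(offcut=(369,235),clamp=(194,216),coupling=(273,191),caster=(170,280),tape=(168,333)).items(): print(k,plane("top",[u],.03).round(3))
cv2.imwrite("pics/c.png",cv2.resize(im[170:290,210:370],None,fx=5,fy=5,interpolation=cv2.INTER_CUBIC))
E
```

```text
A [[0.658, 0.224], [0.628, 0.065], [0.525, 0.083], [0.555, 0.248]] [0.106, 0.162, 0.105, 0.168]
B [[0.428, 0.217], [0.418, 0.09], [0.336, 0.095], [0.346, 0.221]] [0.082, 0.128, 0.082, 0.126]
C [[0.471, -0.023], [0.48, -0.091], [0.368, -0.131], [0.352, -0.063]] [0.126, 0.069, 0.119, 0.07]
1388.5
[[351, 253], [344, 196], [220, 207], [224, 215], [335, 204], [342, 254]] [[0.569, -0.071], [0.739, -0.065], [0.733, 0.296], [0.708, 0.285], [0.717, -0.037], [0.568, -0.045]]
offcut [[ 0.618 -0.127]]
clamp [[0.712 0.372]]
coupling [[0.77 0.14]]
caster [[0.53  0.444]]
tape [[0.383 0.451]]
```

View pics/c.png

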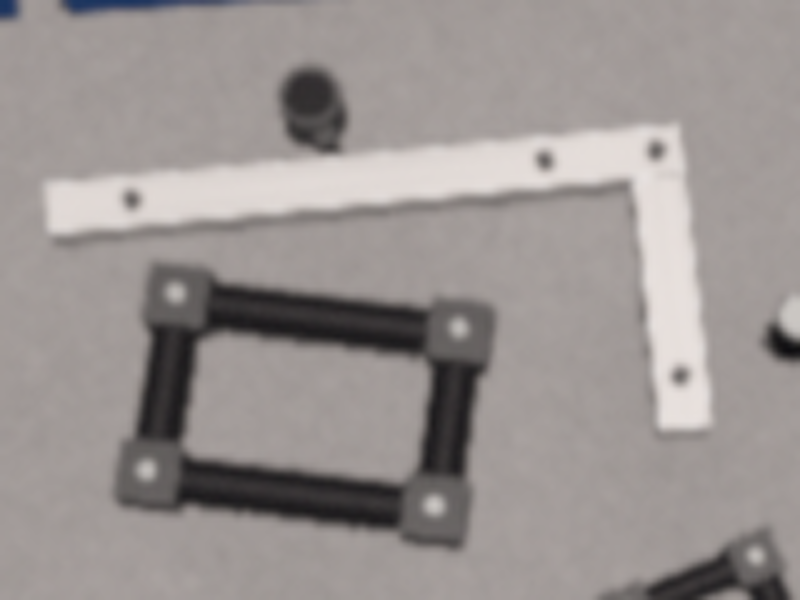

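The crop shows frame A with joint bolts at (175,293), (458,328), (433,506) and (146,470). Its 164 x 104 mm joint spacing matches the largest frame, while B and C are smaller. The rail screws lie on the centre lines, and the inner corner is near (634,182).

```bash
cat >> h.py <<'E'
def fit(long,short):  # rail centreline pts -> corner, axes (long = +y axis, x toward rail)
    v=long[0]-long[-1]; ay=np.arctan2(v[1],v[0])-np.pi/2   # stop yaw from long rail
    u=long[-1]-short[0]
    Rm=np.array([[np.cos(ay),-np.sin(ay)],[np.sin(ay),np.cos(ay)]])
    xl=(long@Rm)[:,0].mean()-.015; ys=(short@Rm)[:,1].mean()+.015
    return ay,Rm,Rm@np.array([xl,ys])
E
python3 - <<'E'
from h import *
f=lambda P:(np.array(P)+.5)/5-.5+np.array([210,170])
L=plane("top",f([(131,199),(544,160),(656,150)]),.03); S=plane("top",f([(681,376)]),.03)
ay,Rm,c=fit(L,S); print("stop yaw",ay,"corner",c,"bolts",L.round(4).tolist(),S.round(4))
print("edge pts in stop",((plane("top",f([(52,238),(340,210),(632,182),(636,190),(658,428),(45,182),(680,124)]),.03)-c)@Rm).round(4).tolist())
J=plane("top",f([(175,293),(458,328),(433,506),(146,470)]),.034)
o=J.mean(0); v=(J[0]-J[1]+J[3]-J[2]); fy=np.arctan2(v[1],v[0])-np.pi/2
print("frame",o,"yaw",fy,"in stop",(o-c)@Rm,fy-ay); print(((J-c)@Rm).round(4).tolist())
E
```

```text
stop yaw 0.021216637172720043 corner [ 0.71400213 -0.04065993] bolts [[0.7227, 0.2508], [0.7281, 0.0105], [0.7292, -0.0549]] [[ 0.594  -0.0582]]
edge pts in stop [[-0.0041, 0.338], [-0.0034, 0.1713], [-0.003, 0.0013], [-0.008, -0.0005], [-0.1492, 0.0012], [0.0299, 0.3401], [0.0292, -0.0301]]
frame [0.59628594 0.15763872] yaw -0.20211192763047547 in stop [-0.11348278  0.20075137] -0.22332856480319552
[[-0.0446, 0.2691], [-0.0809, 0.1093], [-0.1824, 0.1324], [-0.146, 0.2922]]
```

```bash
python3 -m creep '[[0.6,417,809,0,0,0,-0.47],[0.6,417,809,0,0,0,-0.47],[0.6,417,809,0,0,0,-0.47],[0.6,417,809,0,0,0,-0.47],[0.6,417,809,0,0,0,-0.47],[0.6,417,809,0,0,0,-0.47],[0.6,417,809,0,0,0,-0.47],[0.6,417,809,0,0,0,-0.47],[0.6,417,809,0,0,0,-0.47],[0.6,417,809,0,0,0,-0.47],[0.6,417,809,0,0,0,-0.47],[0.6,417,809,0,0,0,-0.47]]'
```

```text
t: 1.1
tool_pos: [0.4085, -0.2043, 0.2572]
ee_rot: [0.995, -0.101, -0.0, -0.0]
force: [0.1, -0.6, 0.1]
grip_width: 0.0526
grip_force: 0.0
```

```bash
python3 -m creep '[[0.6,188,362,0,0,0,0],[0.6,188,362,0,0,0,0],[0.6,188,362,0,0,0,0],[0.6,188,362,0,0,0,0],[0.6,188,362,0,0,0,0],[0.6,188,362,0,0,0,0],[0.6,188,362,0,0,0,0],[0.6,188,362,0,0,0,0],[0.6,188,362,0,0,0,0],[0.6,188,362,0,0,0,0],[0.6,188,362,-100,0,0,0],[0.6,188,362,-150,0,0,0]]'
python3 - <<'E'
from h import *
cv2.imwrite("pics/w1.png",snapshot("wrist")); o=get_obs();print(o["tool_pos"],o["ee_rot"],o["force"])
E
```

```text
t: 2.1
tool_pos: [0.5997, 0.1587, 0.1763]
ee_rot: [0.995, -0.099, 0.004, -0.001]
force: [0.8, -0.3, -1.5]
grip_width: 0.0528
grip_force: 0.0
[0.59175248 0.1560218  0.16377543] [ 0.99503532 -0.09934083 -0.00570309  0.0018929 ] [-2.90236731 -1.1921341  -5.8434186 ]
```

View pics/w1.png

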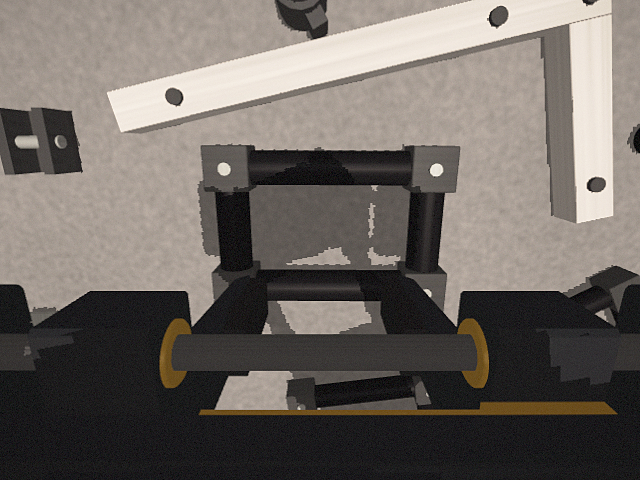

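The wrist view shows frame A with joints at (224,168) and (436,168), aligned with the tool. The fingers are over its interior, so I'll go down in two steps.

```bash
python3 -m creep '[[0.6,0,0,-30,0,0,0],[0.6,0,0,-60,0,0,0],[0.6,0,0,-85,0,0,0],[0.6,0,0,-100,0,0,0],[0.6,0,0,-110,0,0,0],[0.6,0,0,-110,0,0,0],[0.6,0,0,-110,0,0,0]]'
```

```text
t: 2.73
tool_pos: [0.5963, 0.1555, 0.0643]
ee_rot: [0.995, -0.101, -0.0, 0.0]
force: [0.2, -0.8, 0.2]
grip_width: 0.0528
grip_force: 0.0
```

```bash
python3 -m creep '[[0.6,0,0,-10,0,0,0],[0.6,0,0,-20,0,0,0],[0.6,0,0,-30,0,0,0],[0.6,0,0,-36,0,0,0],[0.6,0,0,-36,0,0,0],[0.6,0,0,-36,0,0,0]]'
```

```text
t: 3.23
tool_pos: [0.5957, 0.1556, 0.0272]
ee_rot: [0.995, -0.1, -0.001, 0.0]
force: [-0.7, 0.3, 0.4]
grip_width: 0.0525
grip_force: 0.0
```

```bash
python3 -m creep '[[0.6,0,0,0,0,0,0.06],[0.6,2,0,0,0,0,0.12],[0.6,5,0,0,0,0,0.18],[0.6,9,0,0,0,0,0.223],[0.6,13,0,0,0,0,0.223],[0.6,16,0,0,0,0,0.223],[0.6,19,0,0,0,0,0.223],[0.6,22,0,0,0,0,0.223],[0.6,25,1,0,0,0,0.223],[0.6,28,1,0,0,0,0.223],[0.6,31,1,0,0,0,0.223],[0.6,34,1,0,0,0,0.223]]'
python3 -m creep '[[0.6,3,0,0,0,0,0],[0.6,6,0,0,0,0,0],[0.6,9,0,0,0,0,0],[0.6,12,0,0,0,0,0],[0.6,15,0,0,0,0,0],[0.6,18,0,0,0,0,0],[0.6,20,0,0,0,0,0],[0.6,22,0,0,0,0,0],[0.6,24,0,0,0,0,0],[0.6,24,0,0,0,0,0]]'
```

```text
t: 4.23
tool_pos: [0.6284, 0.1567, 0.0278]
ee_rot: [1.0, 0.01, -0.002, 0.0]
force: [-6.1, 1.4, 4.6]
grip_width: 0.0525
grip_force: 3.0
t: 5.07
tool_pos: [0.653, 0.1568, 0.0279]
ee_rot: [1.0, 0.01, -0.002, 0.0]
force: [-4.4, 0.8, 2.9]
grip_width: 0.0527
grip_force: 2.5
```

```bash
python3 -m creep '[[0.6,3,0,0,0,0,0],[0.6,6,0,0,0,0,0],[0.6,8,0,0,0,0,0],[0.6,10,0,0,0,0,0],[0.6,11,-1,0,0,0,0],[0.6,11,-5,0,0,0,0],[0.6,11,-9,0,0,0,0],[0.6,11,-13,0,0,0,0],[0.6,11,-17,0,0,0,0],[0.6,11,-21,0,0,0,0],[0.6,11,-25,0,0,0,0],[0.6,11,-29,0,0,0,0]]'
python3 -m creep '[[0.6,0,-4,0,0,0,0],[0.6,0,-8,0,0,0,0],[0.6,0,-12,0,0,0,0],[0.6,0,-16,0,0,0,0],[0.6,0,-20,0,0,0,0],[0.6,0,-24,0,0,0,0],[0.6,1,-28,0,0,0,0],[0.6,1,-32,0,0,0,0],[0.6,1,-36,0,0,0,0],[0.6,1,-40,0,0,0,0]]'
python3 - <<'E'
from h import *
cv2.imwrite("pics/w2.png",snapshot("wrist")); o=get_obs();print(o["tool_pos"],o["ee_rot"],o["force"],o["grip_force"])
E
```

```text
t: 6.07
tool_pos: [0.6654, 0.1271, 0.028]
ee_rot: [1.0, 0.011, -0.0, 0.0]
force: [-2.7, 2.3, -0.7]
grip_width: 0.0528
grip_force: 1.2
t: 6.9
tool_pos: [0.6664, 0.0873, 0.0281]
ee_rot: [1.0, 0.011, 0.0, -0.0]
force: [0.5, 2.0, -1.0]
grip_width: 0.0527
grip_force: 1.6
[0.66644768 0.08648669 0.02813417] [9.99941722e-01 1.07923044e-02 6.44207544e-05 2.71875007e-04] [-0.19245956  0.65949486 -1.21737427] 1.1423336126608774
```

View pics/w2.png

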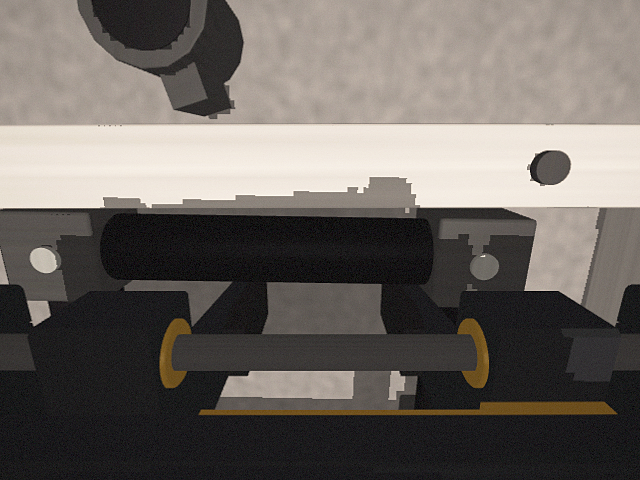

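Frame A lies along the long rail, with bolts at (44,260) and (484,266), and is nearly parallel to it. The short rail is at (610,250), so I'll keep sliding in -y.

```bash
python3 -m creep '[[0.6,0,-4,0,0,0,0],[0.6,0,-8,0,0,0,0],[0.6,0,-12,0,0,0,0],[0.6,0,-16,0,0,0,0],[0.6,0,-20,0,0,0,0],[0.6,0,-24,0,0,0,0],[0.6,0,-28,0,0,0,0],[0.6,1,-32,0,0,0,0],[0.6,1,-36,0,0,0,0],[0.6,1,-39,0,0,0,0],[0.6,1,-41,0,0,0,0],[0.6,1,-41,0,0,0,0]]'
python3 -m creep '[[0.6,0,-2,0,0,0,0],[0.6,0,-4,0,0,0,0],[0.6,0,-6,0,0,0,0],[0.6,0,-8,0,0,0,0],[0.6,0,-8,0,0,0,0]]'
```

```text
t: 7.95
tool_pos: [0.6674, 0.046, 0.0281]
ee_rot: [1.0, 0.011, 0.0, 0.0]
force: [0.6, 1.0, -0.5]
grip_width: 0.053
grip_force: 1.1
t: 8.37
tool_pos: [0.6674, 0.0383, 0.0281]
ee_rot: [1.0, 0.011, 0.0, 0.0]
force: [-0.3, 1.1, -1.9]
grip_width: 0.0527
grip_force: 1.4
```

```bash
python3 -m creep '[[0.6,0,-1,0,0,0,0],[0.6,0,-2,0,0,0,0],[0.6,0,-3,0,0,0,0],[0.6,0,-4,0,0,0,0],[0.6,0,-4,0,0,0,0]]'
python3 - <<'E'
from h import *
im=snapshot("wrist");cv2.imwrite("pics/w3.png",im); s=snapshot("side"); cv2.imwrite("pics/s3.png",cv2.resize(s[140:290,290:440],None,fx=4,fy=4,interpolation=cv2.INTER_CUBIC))
E
```

```text
t: 8.78
tool_pos: [0.6674, 0.0351, 0.0281]
ee_rot: [1.0, 0.011, 0.0, -0.0]
force: [-0.4, 5.3, -0.8]
grip_width: 0.0527
grip_force: 3.1
```

View pics/w3.png

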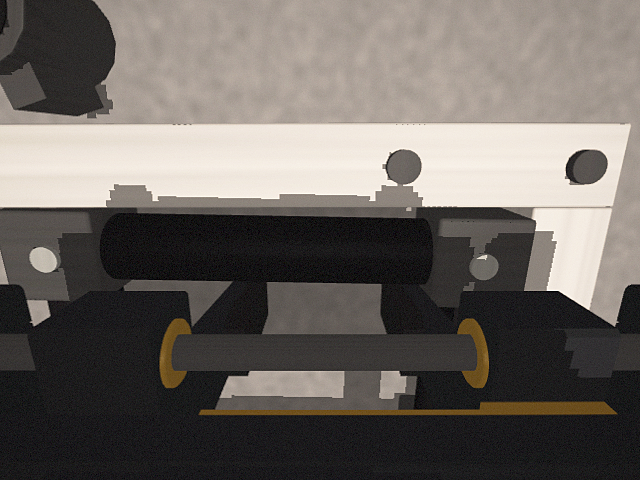

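The right end of the frame now reaches the short rail at (535,230), and Fy is rising. The frame is still turned slightly: the left bolt is at row 260 and the right at row 266. I'll press into both rails with small steps.

```bash
python3 -m creep '[[0.6,0.5,-1,0,0,0,0],[0.6,1,-1,0,0,0,0],[0.6,2,-1,0,0,0,0],[0.6,3,-1,0,0,0,0],[0.6,3,-1,0,0,0,0],[0.6,3,-1,0,0,0,0]]'; python3 -m creep '[[0.6,1,0,0,0,0,0],[0.6,2,0,0,0,0,0],[0.6,2,0,0,0,0,0],[0.6,2,0,0,0,0,0]]'
```

```text
t: 9.38
tool_pos: [0.6676, 0.035, 0.028]
ee_rot: [1.0, 0.011, -0.003, -0.001]
force: [-8.8, 8.4, 7.3]
grip_width: 0.053
grip_force: 6.2
t: 9.72
tool_pos: [0.6678, 0.035, 0.028]
ee_rot: [1.0, 0.01, -0.005, -0.001]
force: [-13.9, 7.5, 11.1]
grip_width: 0.0531
grip_force: 8.6
```

```bash
python3 -m creep '[[0.6,0,3,0,0,0,0],[0.6,1,3,0,0,0,0],[0.6,2,3,0,0,0,0],[0.6,3,3,0,0,0,0],[0.6,4,3,0,0,0,0],[0.6,5,3,0,0,0,0],[0.6,5,3,0,0,0,0],[0.6,5,3,0,0,0,0]]'
python3 - <<'E'
from h import *
im=snapshot("wrist");cv2.imwrite("pics/w4.png",im)
# bolt centroids
for n,a in (("w3",cv2.imread("pics/w3.png")),("w4",im)):
    g=cv2.cvtColor(a,cv2.COLOR_BGR2GRAY)
    for x in (20,460):
        s=g[240:290,x:x+50]; m=(s>110); ys,xs=np.nonzero(m); print(n,xs.mean()+x,ys.mean()+240,m.sum())
E
```

```text
t: 10.38
tool_pos: [0.6709, 0.0363, 0.0278]
ee_rot: [1.0, 0.011, -0.007, 0.0]
force: [-19.9, 2.2, 14.6]
grip_width: 0.0527
grip_force: 10.5
w3 42.829181494661924 259.4056939501779 562
w3 485.7906976744186 264.3837209302326 86
w4 42.69620253164557 268.38336347197105 553
w4 486.25757575757575 268.25757575757575 132
```

View pics/w4.png

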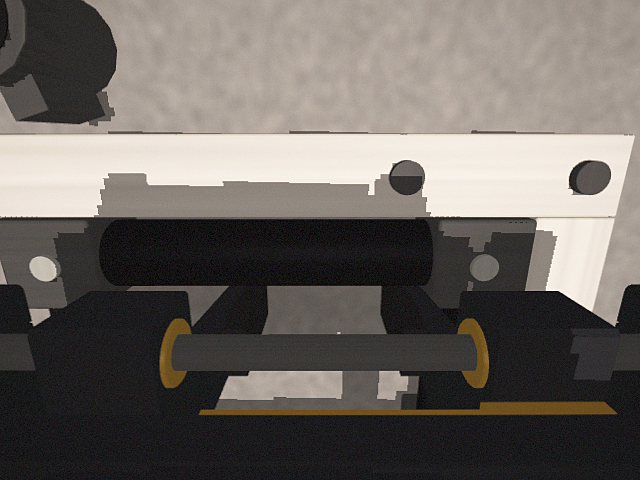

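The frame is now flush with the long rail: both bolts are at row 268 and the rail edge is level at row 218. TCP x is at -41 mm in the stop frame, as expected. I'll ease off x, reseat y, then back off.

```bash
python3 -m creep '[[0.6,-2,0,0,0,0,0],[0.6,-3,-2,0,0,0,0],[0.6,-3,-3,0,0,0,0],[0.6,-3,-4,0,0,0,0],[0.6,-3,-5,0,0,0,0],[0.6,-3,-6,0,0,0,0],[0.6,-3,-7,0,0,0,0],[0.6,-3,-7,0,0,0,0]]'
```

```text
t: 11.1
tool_pos: [0.6707, 0.0343, 0.0278]
ee_rot: [1.0, 0.011, -0.004, -0.003]
force: [-10.0, 18.1, 7.6]
grip_width: 0.0525
grip_force: 13.0
```

```bash
python3 -m creep '[[0.6,0,3,0,0,0,0],[0.6,-2,7,0,0,0,0],[0.6,-6,10,0,0,0,0],[0.6,-12,14,0,0,0,0],[0.6,-20,18,0,0,0,0],[0.6,-26,21,0,0,0,0],[0.6,-26,21,0,0,0,0],[0.6,-26,21,10,0,0,0],[0.6,-26,21,30,0,0,0],[0.6,-26,21,60,0,0,0],[0.6,-26,21,95,0,0,0],[0.6,-26,21,135,0,0,0]]'; python3 -m creep '[[0.6,-40,0,30,0,0,0],[0.6,-80,0,60,0,0,0],[0.6,-120,0,60,0,0,0],[0.6,-120,0,60,0,0,0],[0.6,-120,0,60,0,0,0],[0.6,-120,0,60,0,0,0]]'
python3 - <<'E'
from h import *
im=snapshot("wrist");cv2.imwrite("pics/w5.png",im);cv2.imwrite("pics/t5.png",snapshot("top"))
s=snapshot("side");cv2.imwrite("pics/s5.png",s)
E
```

```text
t: 12.1
tool_pos: [0.6474, 0.0504, 0.1636]
ee_rot: [1.0, 0.011, -0.001, 0.0]
force: [0.8, 0.2, -0.6]
grip_width: 0.0532
grip_force: 0.0
t: 12.6
tool_pos: [0.5288, 0.0506, 0.2246]
ee_rot: [1.0, 0.011, 0.002, -0.0]
force: [0.6, -0.0, 0.3]
grip_width: 0.0528
grip_force: 0.0
```

View pics/w5.png

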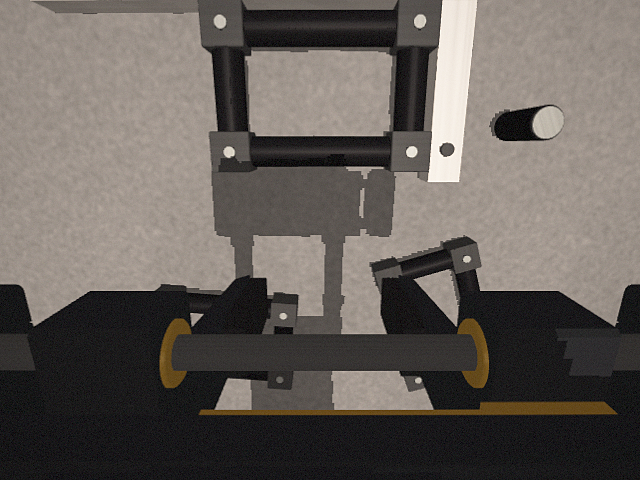

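View pics/s5.png

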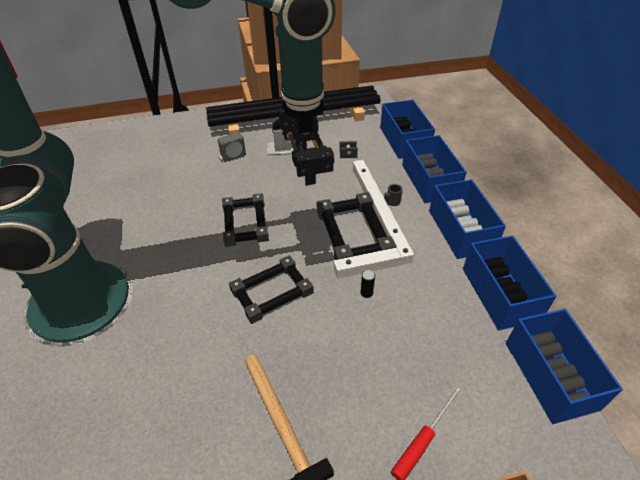

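Wrist view: frame bolts are at (220,21), (420,21), (411,152) and (229,152), and the short-rail screw is at (447,149). The side view shows the frame in the corner, with the bystanders unmoved. Next is a numeric check.

Run:
```python
from h import *
o=get_obs(); c=calibration("wrist"); H=c["hand_eye"]; Rt=R.from_quat(o["ee_rot"])
def wp(uv,z):
    p=cv2.undistortPoints(np.array(uv,float).reshape(-1,1,2),c["intrinsics"],c["dist_coeffs"])[:,0]
    d=Rt.apply(np.c_[p[:,0],-p[:,1],-np.ones(len(p))]@H[:3,:3].T); q=Rt.apply(H[:3,3])+o["tool_pos"]
    return (q+d*((z-q[2])/d[:,2])[:,None])[:,:2]
a=.0212;Rm=np.array([[np.cos(a),-np.sin(a)],[np.sin(a),np.cos(a)]]);co=np.array([.7140,-.0407])
im=cv2.imread("pics/w5.png");g=cv2.cvtColor(im,6)
def ref(u,v):
    s=g[v-10:v+10,u-10:u+10]>150; y,x=np.nonzero(s); return (u-10+x.mean(),v-10+y.mean())
B=[ref(*p) for p in [(220,21),(420,21),(411,152),(229,152)]]
J=(wp(B,.034)-co)@Rm; S=(wp([(447,149)],.03)-co)@Rm
v=J[0]-J[1]+J[3]-J[2]; print("J",J.round(4).tolist(),"mean",J.mean(0),"yaw",np.arctan2(v[1],v[0])-np.pi/2,"screw",S,"expect (-.121,-.015)")
t0=cv2.imread("pics/top0.png");t5=cv2.imread("pics/t5.png")
print("diff px", {k:int((cv2.absdiff(t0,t5).max(2)[y-12:y+12,x-12:x+12]>40).sum()) for k,(x,y) in dict(offcut=(369,235),clamp=(194,216),coupling=(273,191),caster=(170,280),tape=(168,333),driver=(488,235),mallet=(496,298)).items()})
```

```text
J [[-0.0177, 0.1816], [-0.0176, 0.0177], [-0.1215, 0.0175], [-0.1217, 0.1816]] mean [-0.06961225  0.09959429] yaw 0.001042136572558583 screw [[-0.11941954 -0.01574849]] expect (-.121,-.015)
diff px {'offcut': 0, 'clamp': 0, 'coupling': 0, 'caster': 0, 'tape': 0, 'driver': 0, 'mallet': 0}
```

```bash
python3 -c "from station import job_done; print(job_done())"
```

```text
the job is handed in; nothing more can be done
None
```

The frame is home in the corner of the stop, measured at x = -69.6 mm, y = 99.6 mm and 0.001 rad off parallel, with no change seen at any bystander in the top view and the arm clear; the job was handed in after about 13 s of the 67 s allowed, and no verdict was returned.

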